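# Unlock a lunch flask cap of unknown hand and hold it off

## Task

Take the cap off the steel lunch flask. It has a twist lock and nobody knows whether it opens clockwise or anticlockwise, so find out by trying, turn it free, lift it off without dropping it, and finish while still holding it in the gripper, level and motionless, a hand's breadth above the flask. Leave the tiffin carrier, pot, ramekin and lid knob where they are.

Things in the scene. Friction and masses are not known exactly. Their poses are not given: they have to be found in the camera images.
- flask: Upright stainless steel lunch flask, 96 mm across and 132 mm tall, in a dark 128 mm round base screwed to the counter (it cannot move). Origin: centre of its underside, on the counter; z up. Its mouth has two ledges, at its +x and -x sides.
- flask_rim (a point): Centre of the flask's mouth, 132 mm above the counter. The lock: at first the cap's key lies under the ledges (cap x along flask x within 5 degrees) and it lifts only 2 mm. A hidden stop, never visible, blocks one sense of turning after about 15 degrees; the other sense turns easily and the cap is free to lift from 55 to 90 degrees. Which one varies.
- cap_grip (a point): Centre of the upright round knob (black) on the flask's cap, 34 mm above the cap's underside. The knob is a plain cylinder 32 mm across and 44 mm tall (22 mm below to 22 mm above this point); grip it firmly, a hand jammed against the stop slips round it. Axes: z up out of the cap, x towards the small raised pointer ridge on the disc.
- tiffin: Three stacked steel tiffin tiers, 118 mm across, 180 mm tall with the bail handle, latched. Origin: centre of its underside. Leave alone.
- pot: White enamel pot, 170 mm across, 100 mm tall, two side handles to 112 mm from its axis along its y. Origin: centre of its underside. Leave alone.
- ramekin: Small glass ramekin, 80 mm across, 45 mm tall. Origin: centre of its underside. Leave alone.
- lidknob: Loose black silicone pot-lid knob, 44 mm across, 34 mm tall, standing on its stem. Origin: centre of its underside. Leave alone.
- cap: The same cap, about 0.16 kg: a steel disc 100 mm across, 12 mm thick, lying on the rim, with the knob on top; below it a plug 76 mm across, 6 mm deep, and a key bar along its x, reaching 34 mm below the disc. Origin: centre of the disc's underside; x towards the pointer ridge, z up.
Things that resemble listed ones, but are neither listed nor needed, are in the scene too. What is shaped like the cap but blue or yellow is not meant.

How it is judged:
By the outcome, as a careful person would: the job done as asked, in the order asked, and still so for the second after the job is handed in, while the arm keeps its last pose, push and grip.
It also fails if it takes over 64 s, if anything falls off the work surface, if the arm or the gripper's body presses on something with over 40 N, if the wrist force passes 120 N, or if a joint passes its speed limit or range.

## Robot

A 6-joint arm with a two-finger parallel gripper is mounted at the origin on the work surface. World frame = base frame: x ahead of the robot, y to its left, z up, the work surface at z = 0. Lengths are in mm, angles in degrees, forces in N, time in s.
With the tool pointing down it reaches from about 375 to 925 mm from the base axis. Payload 5.7 kg.
Tool frame: the origin (TCP) lies at the very end of the fingers, on their centre line; the grasp point (between the pads) lies 19 mm behind it (r.tcp_to_grasp is the z of the grasp point in the tool frame, in mm); z points along the fingers, y is the line along which they close (so a half turn about z gives the same grasp; the last joint's range is limited). The gripper opens to 88 mm and grips with 3 to 60 N. Pads are 20 mm wide; open, the fingers measure 115 mm over their backs; the gripper's body (75 mm by 178 mm) begins 61 mm behind the grasp point.
Start: joints at [-77.527, 20.558, 86.54, -0, 72.909, -6.595], TCP at [195.998, -567.051, 222.623] pointing down, gripper open.
Joint ranges: [-170.27, 170.27], [-57.76, 135], [12.27, 136.19], [-55.21, 235.2], [11.17, 155.16], [-170.74, 170.74]. Speed limits (degrees/s): [136.94, 136.94, 180, 180, 180, 180].

## Interface

Orientations are given as a 3x3 rotation matrix whose columns are the frame's x, y, z axes.
In Python, from station import r, optics, workorder gives the robot as it stands.
- The arm moves only by the tool drive_tool, never from a script. Its argument "steps" is a list of rows, each a list of 2 entries, a list of its own where there are three numbers: the shift along the tool's x, y, z in cm, then the turn about the tool's z in rad. In form: [[[x, y, z], turn], ...]. A call has 1 to 20 rows; each row is the pose to reach, as a shift and turn from the pose commanded when the call began, along the tool's axes at that moment; what a row does not reach only later rows make up. A row lasts 1/10 s, in which the tool goes at most 50 mm and 8.59 degrees, less where a joint would pass 70% of its speed; a pose out of reach is approached as far as the arm can. A call with a gripper value outside its range is refused whole. "claw" is the gripper command: -1 is shut, 1 is fully open, values between are in proportion, set as the call begins (left out, the last holds). The fingers move at their own pace and stop on an object; "force" is the grip in N (left out, the last holds). Time passes only in rows, so rows that repeat a pose let the fingers close. It gives the time, the measured TCP pose, the force, the opening and the grip force at its end, in the units of the state.
- r.observe(): the state, without advancing time (a new reading comes with each control period).
- optics.capture(name): name is "side" or "top"; returns a dict with "image" (480x640x3 uint8, red, green, blue), "K" (3x3 intrinsics, pixels), "rvec" (rotation vector, rad) and "tvec" (3), from world to camera coordinates, as OpenCV has them. Camera axes: x right, y down, z forward; pixel columns grow to the right and rows downward; lengths in mm; the calibration is good to about 2 mm. A picture is of the moment at which its call begins. There is no depth.
- workorder.job_done(): hands the job in; it is judged then, once.
The state is a dict: "t": time; "joint_pos": joint angles; "joint_velocities": joint speeds; "tau": joint torques, N m; "eef_pos": TCP position; "orientation": TCP orientation; "wrist_force": force on the tool from outside, world axes, zero at the start; "torque": the same for the moment, N m; "grip_width": finger opening in mm; "finger_force": force on a finger pad.
Only numpy, scipy, OpenCV 4.12 (cv2) and the standard library are available. Lean on these libraries where they do the work, as an engineer would, in place of code of your own. Each camera call takes 0.05 s, during which the arm holds its last target. There are 200 camera calls.

## Working session

There is one attempt and no reset: what is moved stays moved. The work goes in short steps, Python scripts to look and compute and a tool call to move; the robot and the scene stay as the last step left them, time stands still between calls to the robot, and variables do not carry over. Pictures are saved under pics/ and viewed, at most 10 in all, crops included, and the job is handed in when it is done.

Besides the shell and the picture viewer there is one more tool, called after ">>>" as name(argument=value, ...), one argument or row to a line, values as JSON. drive_tool: Moves the arm, as the interface text tells. Its arguments: {"type":"object","properties":{"steps":{"type":"array","items":{"type":"array"}},"claw":{"type":"number"},"force":{"type":"number"}},"required":["steps"]}

```bash
mkdir -p pics; python3 - <<'E'
from station import r, optics
import cv2, pickle
for n in("side","top"):
    c=optics.capture(n); pickle.dump(c,open(n+".pkl","wb")); cv2.imwrite(f"pics/{n}0.png",c["image"][:,:,::-1])
    print(n,c["K"],c["rvec"],c["tvec"])
print(r.observe())
E
```

```text
side [[445.69776212   0.         321.13960211]
 [  0.         445.69776212 236.3703979 ]
 [  0.           0.           1.        ]] [ 2.29365294 -0.09255675  0.04341811] [-527.82243199  114.87357805  957.18071306]
top [[440.98209192   0.         324.23172814]
 [  0.         440.98209192 242.83370602]
 [  0.           0.           1.        ]] [ 2.15122202 -2.15143905  0.13492913] [  26.53411581  523.51126348 1040.43795825]
{'t': 0.1, 'joint_pos': array([-7.75253151e+01,  2.05937329e+01,  8.65901768e+01,  1.60462966e-03,
        7.29095306e+01, -6.59409150e+00]), 'joint_velocities': array([ 0.14919268, -0.08706998, -0.24496112,  0.01399811,  0.01981745,
        0.00634106]), 'tau': array([-3.24487210e-04, -5.16360641e+01, -2.71407473e+01,  6.77270978e-02,
        2.76362646e-02, -1.72982976e-05]), 'eef_pos': array([ 195.89946304, -566.48012228,  221.91177512]), 'orientation': array([[ 9.45129822e-01,  3.26694832e-01, -3.26137606e-04],
       [ 3.26694925e-01, -9.45128495e-01,  1.59812138e-03],
       [ 2.13856052e-04, -1.61697968e-03, -9.99998670e-01]]), 'wrist_force': array([-0.2939013 , -0.64142022,  0.60835434]), 'torque': array([0.00845018, 0.01951605, 0.00021268]), 'finger_force': 0.0, 'grip_width': 87.61021368188244}
```

View pics/side0.png

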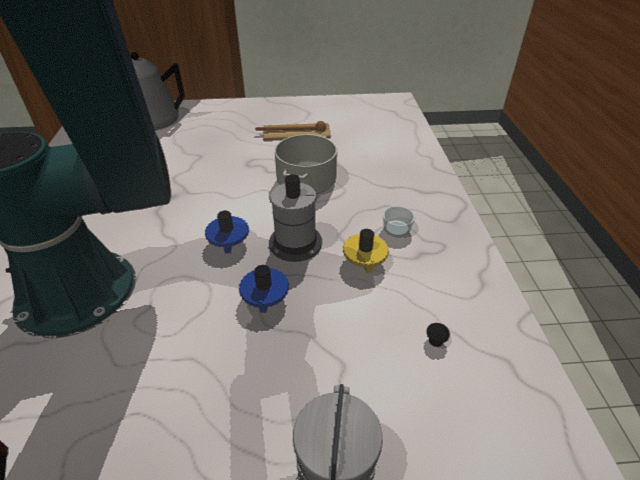

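View pics/top0.png

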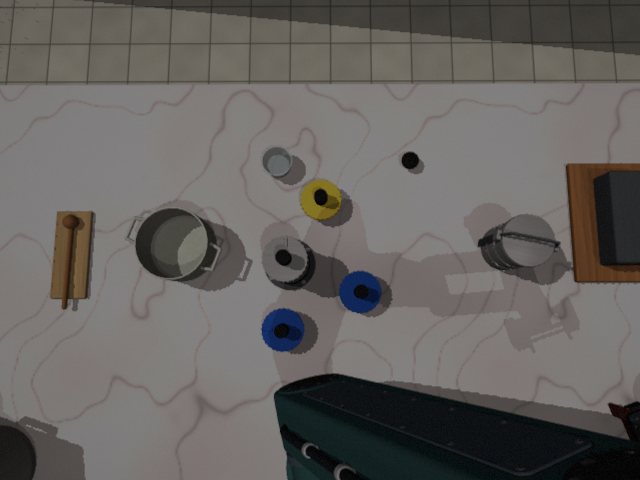

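The flask has a steel disc and a black knob, at about (293,187) in the side view and (284,257) in the top view. Its neighbours are blue and yellow decoys. I'll enlarge both views.

```bash
python3 - <<'E'
import cv2,numpy as np
a=cv2.imread("pics/side0.png")[165:265,255:335]; b=cv2.imread("pics/top0.png")[225:300,245:325]
a=cv2.resize(a,None,fx=5,fy=5,interpolation=cv2.INTER_CUBIC); b=cv2.resize(b,None,fx=5,fy=5,interpolation=cv2.INTER_CUBIC)
b=cv2.convertScaleAbs(b,alpha=1.6); b=cv2.copyMakeBorder(b,0,125,0,0,cv2.BORDER_CONSTANT)
cv2.imwrite("pics/crop0.png",np.hstack([a,b]))
E
```

```text
(no output)
```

View pics/crop0.png

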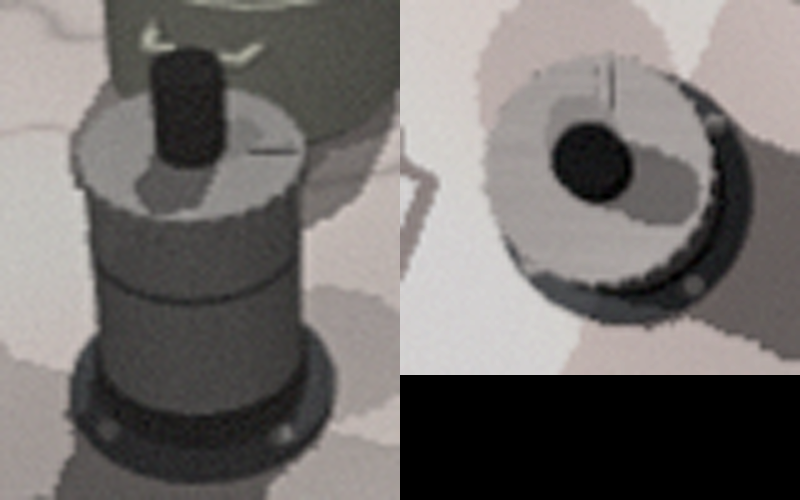

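The enlarged crop shows these points:
- **Side view:** the knob silhouette is centred at crop (188.5,107), and the pointer ridge runs (248..298,151).
- **Top view:** the knob blob is centred at crop (192,162), and the ridge runs x≈212, y 55..108.

Next I triangulate these.

```bash
cat > h.py <<'E'
import cv2,numpy as np,pickle
C={n:pickle.load(open(n+".pkl","rb")) for n in("side","top")}
def P(n):
    c=C[n]; return np.hstack([cv2.Rodrigues(c["rvec"])[0],c["tvec"].reshape(3,1)])
def tri(s,t):
    u=[cv2.undistortPoints(np.array([[p]],float),C[n]["K"],None).reshape(2,1) for n,p in(("side",s),("top",t))]
    X=cv2.triangulatePoints(P("side"),P("top"),*u); return (X[:3]/X[3]).ravel()
def proj(n,X): return cv2.projectPoints(np.array([X],float),C[n]["rvec"],C[n]["tvec"],C[n]["K"],None)[0].ravel()
cs=lambda x,y:((x+.5)/5-.5+255,(y+.5)/5-.5+165)
ct=lambda x,y:((x+.5)/5-.5+245,(y+.5)/5-.5+225)
E
python3 - <<'E'
from h import *
X=tri(cs(188.5,107),ct(192,162)); print(X,proj("side",X)-cs(188.5,107),proj("top",X)-ct(192,162))
Y0=tri(cs(248,151),ct(212,108));Y1=tri(cs(298,151),ct(212,57));print(Y0,Y1)
for Y in(Y0,Y1,(Y0+Y1)/2):print(np.degrees(np.arctan2(*(Y-X)[1::-1])))
# silhouette fit with 32x44 cylinder in both views
def sil(n,c):
    a=np.radians(np.arange(0,360,10)); p=np.array([[c[0]+16*np.cos(t),c[1]+16*np.sin(t),c[2]+s] for t in a for s in(-22,22)])
    q=cv2.projectPoints(p,C[n]["rvec"],C[n]["tvec"],C[n]["K"],None)[0].reshape(-1,2);return np.r_[q.min(0),q.max(0)]
obs=np.r_[cs(151,47),cs(225,168),ct(151,122),ct(234,204)]
from scipy.optimize import least_squares
s=least_squares(lambda c:np.r_[sil("side",c),sil("top",c)]-obs,X);print(s.x,s.fun.round(2))
E
```

```text
[476.05971865 113.63988734 164.74295166] [-0.04122434  0.00742434] [-0.00297869 -0.04236983]
[501.33603672 107.16294139 144.65316526] [523.63072613 107.52639999 143.19992705]
-14.372543521778184
-7.323106803738404
-9.805739563471453
[475.68422891 113.12037171 164.58017788] [-0.68 -0.49  0.22  0.65 -0.27 -0.53  0.16  0.05]
```

The knob centre is at about (475.7, 113.3, 165). The text gives 166, so this agrees, and the 489 mm radius is within reach. The pointer points roughly along +x. I'll move above the knob at the same height, turning yaw to 30° so the wrist has room both ways.

>>> drive_tool(
  steps=[
    [[0.97,-1.1,0],0],
    [[2.43,-2.76,0],-0.01],
    [[4.87,-5.52,0],-0.02],
    [[7.79,-8.83,0],-0.03],
    [[10.7,-12.14,0],-0.04],
    [[13.87,-15.72,0],-0.05],
    [[17.03,-19.31,0],-0.07],
    [[20.19,-22.9,0],-0.08],
    [[23.36,-26.48,0],-0.09],
    [[26.52,-30.07,0],-0.1],
    [[29.68,-33.65,0],-0.12],
    [[32.85,-37.24,0],-0.13],
    [[36.0,-40.83,0],-0.14],
    [[38.93,-44.14,0],-0.15],
    [[41.85,-47.45,0],-0.16],
    [[44.28,-50.2,0],-0.17],
    [[46.23,-52.41,0],-0.18],
    [[47.69,-54.07,0],-0.19],
    [[48.66,-55.17,0],-0.19],
    [[48.66,-55.17,0],-0.19],
  ],
  claw=1,
  force=50,
)

```text
t: 2.1
eef_pos: [475.5, 114.8, 222.5]
orientation: [[0.865, 0.501, -0.0], [0.501, -0.865, 0.0], [0.0, -0.0, -1.0]]
wrist_force: [-0.4, 0.4, -0.3]
grip_width: 87.6
finger_force: 0.0
```

```bash
python3 - <<'E'
from station import r, optics
from h import *
o=[]
for n,(x,y) in(("side",(235,95)),("top",(225,190))):
    im=optics.capture(n)["image"][:,:,::-1][y:y+150,x:x+130]
    im=cv2.resize(im,None,fx=3,fy=3,interpolation=cv2.INTER_CUBIC); o.append(cv2.convertScaleAbs(im,alpha=1 if n=="side" else 1.6))
cv2.imwrite("pics/c1.png",np.hstack(o)); print(r.observe()["eef_pos"],r.observe()["joint_pos"])
for n,(x,y) in(("side",(235,95)),("top",(225,190))): print([((proj(n,X)-(x,y)+.5)*3).round() for X in([475.7,113.3,222.6],[475.7,113.3,187])])
E
```

```text
[474.81536872 113.00171739 222.47038545] [ 5.28756533e+00  1.13472437e+01  9.99210621e+01 -2.18380419e-02
  6.87914459e+01  6.53159934e+01]
[array([169., 206.]), array([171., 249.])]
[array([167., 194.]), array([173., 200.])]
```

View pics/c1.png

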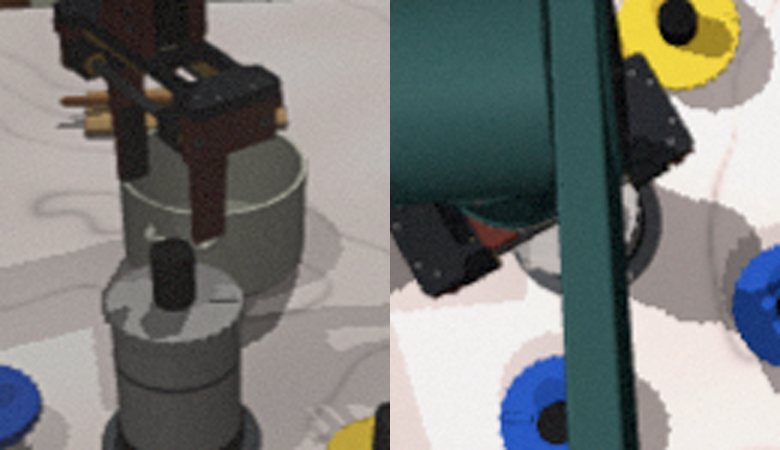

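In the side view, the fingertips at (132,178) and (208,238) straddle the knob, with their midpoint on the projected TCP. I'll descend and close.

>>> drive_tool(
  steps=[
    [[0,0,0.5],0],
    [[0,0,1.5],0],
    [[0,0,2.5],0],
    [[0,0,3.5],0],
    [[0,0,4.5],0],
    [[0,0,5.4],0],
    [[0,0,6.1],0],
    [[0,0,6.6],0],
    [[0,0,6.9],0],
    [[0,0,7.0],0],
    [[0,0,7.0],0],
    [[0,0,7.0],0],
  ],
)

```text
t: 3.4
eef_pos: [476.0, 113.4, 153.0]
orientation: [[0.866, 0.499, 0.001], [0.499, -0.866, 0.0], [0.001, 0.0, -1.0]]
wrist_force: [-0.5, -0.0, 0.2]
grip_width: 88.0
finger_force: 0.0
```

>>> drive_tool(
  steps=[
    [[0,0,0],0],
    [[0,0,0],0],
    [[0,0,0],0],
    [[0,0,0],0],
    [[0,0,0],0],
    [[0,0,0],0],
    [[0,0,0],0],
    [[0,0,0],0],
    [[0,0,0],0],
    [[0,0,0],0],
    [[0,0,0],0],
    [[0,0,0],0],
    [[0,0,0],0],
    [[0,0,0],0],
    [[0,0,0],0],
  ],
  claw=-1,
  force=50,
)

```text
t: 4.9
eef_pos: [475.7, 113.4, 152.7]
orientation: [[0.866, 0.499, 0.0], [0.499, -0.866, 0.0], [0.0, -0.0, -1.0]]
wrist_force: [0.5, 0.0, 0.1]
grip_width: 31.7
finger_force: 50.0
```

```bash
python3 -c "
from station import r
o=r.observe()
for k in('t','eef_pos','wrist_force','torque','grip_width','finger_force','joint_pos'):print(k,o[k])"
```

```text
t 4.9
eef_pos [475.6562519  113.36442112 152.68408821]
wrist_force [0.46685511 0.00854428 0.12760802]
torque [-0.04794552 -0.00587472  0.00902542]
grip_width 31.65722036077545
finger_force 49.99996483325958
joint_pos [5.30135473e+00 1.61643208e+01 1.04820851e+02 5.54873362e-03
 5.90138204e+01 6.53399549e+01]
```

The grip is firm at 31.7 mm. I'll probe the positive tool turn (clockwise from above) slowly, past where the stop would be.

>>> drive_tool(
  steps=[
    [[0,0,0],0.02],
    [[0,0,0],0.05],
    [[0,0,0],0.08],
    [[0,0,0],0.11],
    [[0,0,0],0.14],
    [[0,0,0],0.17],
    [[0,0,0],0.19],
    [[0,0,0],0.2],
    [[0,0,0],0.2],
  ],
)

```text
t: 5.8
eef_pos: [475.7, 113.3, 152.7]
orientation: [[0.948, 0.317, -0.0], [0.317, -0.948, 0.0], [-0.0, -0.0, -1.0]]
wrist_force: [0.2, -0.5, 0.0]
grip_width: 31.3
finger_force: 50.0
```

```bash
python3 -c "
from station import r
o=r.observe()
for k in('t','eef_pos','wrist_force','torque','grip_width','tau','joint_pos'):print(k,o[k])"
```

```text
t 5.8
eef_pos [475.65936614 113.32813185 152.68139909]
wrist_force [ 0.21243958 -0.4784748   0.04249743]
torque [ 0.02246601 -0.00969835 -0.12975882]
grip_width 31.303037858225544
tau [ 4.37731098e-02 -4.19024134e+01 -2.24927312e+01  1.79262995e-02
 -6.66118576e-02  8.21799436e-02]
joint_pos [5.29751278e+00 1.61652046e+01 1.04819979e+02 4.85441386e-03
 5.90158913e+01 7.68180038e+01]
```

>>> drive_tool(
  steps=[
    [[0,0,0],0.02],
    [[0,0,0],0.04],
    [[0,0,0],0.06],
    [[0,0,0],0.08],
    [[0,0,0],0.1],
    [[0,0,0],0.12],
    [[0,0,0],0.12],
  ],
)

```text
t: 6.5
eef_pos: [475.7, 113.3, 152.7]
orientation: [[0.98, 0.2, -0.0], [0.2, -0.98, 0.0], [0.0, -0.0, -1.0]]
wrist_force: [0.2, -0.4, -0.7]
grip_width: 31.4
finger_force: 50.0
```

```bash
python3 -c "
from station import r
o=r.observe()
for k in('t','eef_pos','wrist_force','torque','grip_width','tau','joint_pos'):print(k,o[k])"
```

```text
t 6.5
eef_pos [475.68263182 113.33462591 152.68400552]
wrist_force [ 0.1824513  -0.39175052 -0.69948454]
torque [-0.01881     0.01523613 -0.00019561]
grip_width 31.368439260082972
tau [ 2.68207036e-02 -4.19844425e+01 -2.25470960e+01  5.64162416e-03
 -6.97553228e-02  1.78068238e-01]
joint_pos [5.29597226e+00 1.61661776e+01 1.04818004e+02 7.89239057e-03
 5.90159392e+01 8.37307932e+01]
```

At 18° there is no resisting moment. I'll go on to 28° to be sure, and check the moment and the pointer ridge.

>>> drive_tool(
  steps=[
    [[0,0,0],0.03],
    [[0,0,0],0.06],
    [[0,0,0],0.09],
    [[0,0,0],0.12],
    [[0,0,0],0.15],
    [[0,0,0],0.17],
    [[0,0,0],0.18],
  ],
)

```text
t: 7.2
eef_pos: [475.6, 113.3, 152.7]
orientation: [[1.0, 0.022, -0.0], [0.022, -1.0, 0.0], [-0.0, -0.0, -1.0]]
wrist_force: [-0.2, -0.1, -0.6]
grip_width: 31.3
finger_force: 50.0
```

```bash
python3 - <<'E'
from station import r, optics
from h import *
o=r.observe()
for k in('t','torque','grip_width','tau'):print(k,o[k])
im=optics.capture("side")["image"][:,:,::-1][145:225,250:340]
cv2.imwrite("pics/c2.png",cv2.resize(im,None,fx=6,fy=6,interpolation=cv2.INTER_CUBIC))
E
```

```text
t 7.2
torque [ 0.02942539 -0.00600105 -0.01551261]
grip_width 31.251142489492636
tau [-4.33773373e-02 -4.19940484e+01 -2.26004577e+01 -9.65657324e-03
 -9.66349198e-02  9.27545858e-03]
```

View pics/c2.png

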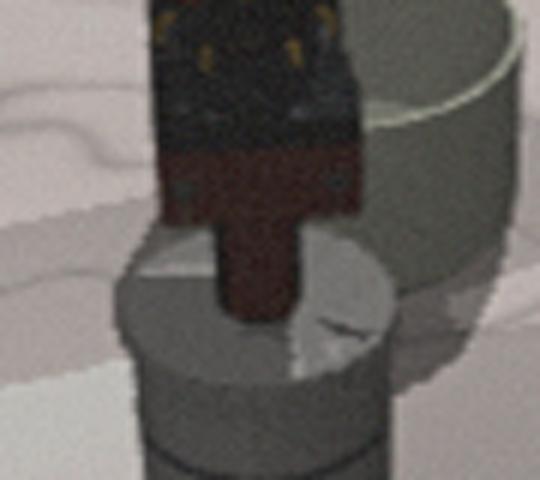

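The ridge now runs from (320,320) to (370,337) in the crop, so the cap has turned. I'll measure by how much, before and after.

```bash
python3 - <<'E'
from h import *
def plane(n,p,z):
    c=C[n];R=cv2.Rodrigues(c["rvec"])[0];t=c["tvec"].ravel();o=-R.T@t
    d=R.T@np.linalg.solve(c["K"],[*p,1]);return o+d*(z-o[2])/d[2]
c2=lambda x,y:((x+.5)/6-.5+250,(y+.5)/6-.5+145)
for nm,a,b in(("before",cs(248,151),cs(298,151)),("after",c2(320,320),c2(370,337))):
    A,B=plane("side",a,145),plane("side",b,145)
    f=lambda v:np.degrees(np.arctan2(v[1],v[0])).round(1)
    k=np.array([475.7,113.3,0]);print(nm,A.round(),B.round(),f(B-A),f(A-k),f(B-k))
E
```

```text
before [501. 107. 145.] [523. 105. 145.] -4.6 -14.8 -10.1
after [498.  95. 145.] [515.  84. 145.] -33.8 -39.1 -36.8
```

The ridge turned about 27–29°, matching the commanded 28.6° with no resisting moment. Clockwise is therefore the free sense. I'll continue to about 72°.

>>> drive_tool(
  steps=[
    [[0,0,0],0.03],
    [[0,0,0],0.08],
    [[0,0,0],0.13],
    [[0,0,0],0.18],
    [[0,0,0],0.23],
    [[0,0,0],0.28],
    [[0,0,0],0.33],
    [[0,0,0],0.38],
    [[0,0,0],0.43],
    [[0,0,0],0.48],
    [[0,0,0],0.53],
    [[0,0,0],0.58],
    [[0,0,0],0.63],
    [[0,0,0],0.68],
    [[0,0,0],0.72],
    [[0,0,0],0.75],
    [[0,0,0],0.76],
    [[0,0,0],0.76],
  ],
)

```text
t: 9.05
eef_pos: [475.7, 113.4, 152.7]
orientation: [[0.741, -0.672, 0.0], [-0.672, -0.741, 0.0], [-0.0, -0.0, -1.0]]
wrist_force: [-0.3, -0.4, -1.1]
grip_width: 31.7
finger_force: 50.0
```

>>> drive_tool(
  steps=[
    [[0,0,-0.05],0],
    [[0,0,-0.1],0],
    [[0,0,-0.2],0],
    [[0,0,-0.3],0],
    [[0,0,-0.4],0],
    [[0,0,-0.5],0],
    [[0,0,-0.6],0],
    [[0,0,-0.6],0],
  ],
)

```text
t: 9.85
eef_pos: [475.8, 113.4, 158.9]
orientation: [[0.74, -0.672, 0.0], [-0.672, -0.74, 0.0], [0.0, -0.0, -1.0]]
wrist_force: [0.2, -1.3, -1.8]
grip_width: 31.4
finger_force: 50.0
```

The lift is free: the force is 1.8 N, about the cap's weight. I'll raise it to about 100 mm above the rim.

>>> drive_tool(
  steps=[
    [[0,0,-0.1],0],
    [[0,0,-0.4],0],
    [[0,0,-0.9],0],
    [[0,0,-1.5],0],
    [[0,0,-2.1],0],
    [[0,0,-2.7],0],
    [[0,0,-3.3],0],
    [[0,0,-3.9],0],
    [[0,0,-4.5],0],
    [[0,0,-5.1],0],
    [[0,0,-5.7],0],
    [[0,0,-6.3],0],
    [[0,0,-6.9],0],
    [[0,0,-7.5],0],
    [[0,0,-8.1],0],
    [[0,0,-8.6],0],
    [[0,0,-9.0],0],
    [[0,0,-9.3],0],
    [[0,0,-9.4],0],
    [[0,0,-9.4],0],
  ],
)

```text
t: 11.85
eef_pos: [475.7, 113.4, 252.7]
orientation: [[0.74, -0.672, 0.0], [-0.672, -0.74, 0.0], [-0.0, -0.0, -1.0]]
wrist_force: [0.2, -0.7, -1.3]
grip_width: 31.5
finger_force: 50.0
```

>>> drive_tool(
  steps=[
    [[0,0,0],0],
    [[0,0,0],0],
    [[0,0,0],0],
    [[0,0,0],0],
    [[0,0,0],0],
    [[0,0,0],0],
    [[0,0,0],0],
    [[0,0,0],0],
  ],
)

```text
t: 12.65
eef_pos: [475.7, 113.4, 252.7]
orientation: [[0.74, -0.672, 0.0], [-0.672, -0.74, 0.0], [-0.0, -0.0, -1.0]]
wrist_force: [0.4, -0.2, -1.2]
grip_width: 31.3
finger_force: 50.0
```

```bash
python3 - <<'E'
from station import r, optics
import cv2
o=r.observe()
for k in('t','eef_pos','wrist_force','grip_width','joint_velocities'):print(k,o[k])
cv2.imwrite("pics/c3.png",optics.capture("side")["image"][:,:,::-1])
E
```

```text
t 12.65
eef_pos [475.6819924  113.35295766 252.70270303]
wrist_force [ 0.43363467 -0.19744215 -1.24302525]
grip_width 31.343836537180543
joint_velocities [ 0.01902642 -0.01161917  0.02185954  0.1065961   0.03704661 -0.02225053]
```

View pics/c3.png

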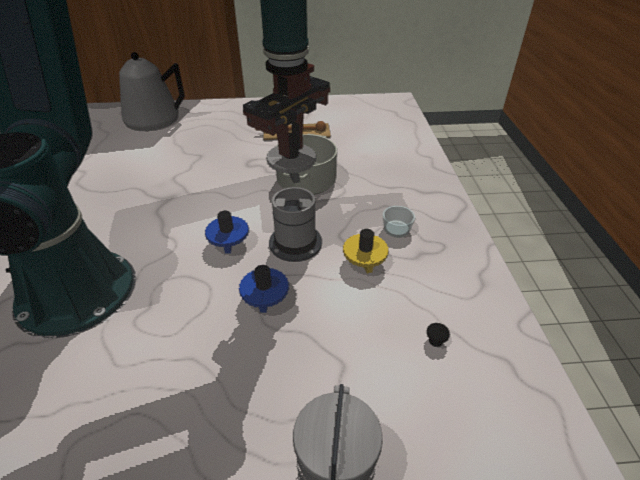

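The cap hangs level in the gripper at about (292,160), above the open flask mouth at (294,200). Nothing else has moved, so I'm handing it in.

```bash
python3 -c "
from station import workorder
print(workorder.job_done())"
```

```text
the job is handed in; nothing more can be done
None
```

The cap turned free clockwise (seen from above), and I handed the job in with it gripped, level and still, about 100 mm above the flask; the tiffin carrier, pot, ramekin and lid knob were not touched.

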